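# Isolate and drain the cold pipe under the sink

### The arm

A 7-joint arm with a two-finger parallel gripper is mounted at the origin on the work surface. World frame = base frame: x ahead of the robot, y to its left, z up, the work surface at z = 0. Lengths are in m, angles in degrees, forces in N, time in s.
With the tool pointing down it reaches from about 0.4 to 0.9 m from the base axis. Payload 5.5 kg.
Tool frame: the origin (TCP) lies midway between the tips of the shut fingers; the grasp point (between the pads) lies 19 mm behind it; z points along the fingers, y is the line along which they close (so a half turn about z gives the same grasp; the last joint's range is limited). The gripper opens to 85 mm and grips with 20 to 120 N. Pads are 22 mm wide; open, the fingers measure 114 mm over their backs; the gripper's body (76 mm by 85 mm) begins 54 mm behind the grasp point. The pads swing forward as they close: fully open they stand 13 mm farther back than shut.
Start: joints at [86.986, 28.699, -24.465, 88.831, 12.651, 65.22, -12.049], TCP at [0.202, -0.618, 0.231] pointing down, gripper open.
Joint ranges: [-164.97, 164.97], [-17.58, 116.51], [-87.97, 89.64], [11.32, 138.91], [-80.73, 260.73], [10.89, 115.49], [-147.41, 147.41]. Speed limits (degrees/s): [147.25, 147.25, 180, 180, 180, 180, 180].

### API

Orientations are given as [roll, pitch, yaw] about the fixed x, y, z axes, in that order (R = Rz(yaw) Ry(pitch) Rx(roll)).
In Python, from bench import ctrl gives the robot as it stands.
- The arm moves only by the tool apply_moves, never from a script. Its argument "deltas" is a list of rows, each a list of 7 numbers: the shift along the tool's x, y, z in units of 50 mm (1.0 is 50 mm), then the turn, a rotation vector about the tool's x, y, z in units of 5 degrees (1.0 is 5 degrees), then the opening, from 0 (shut) to 1 (fully open). A call has 1 to 20 rows; each row is the pose to reach, as a shift and turn from the pose commanded when the call began, along the tool's axes at that moment; what a row does not reach only later rows make up. A row lasts 1/10 s, in which the tool goes at most 50 mm and 8.59 degrees, less where a joint would pass 70% of its speed; a pose out of reach is approached as far as the arm can. A call with a gripper value outside its range is refused whole. The fingers move at their own pace and stop on an object; "squeeze" is the grip in N (left out, the last holds). Time passes only in rows, so rows that repeat a pose let the fingers close. It gives the time, the measured TCP pose, the force, the opening and the grip force at its end, in the units of the state.
- ctrl.state(): the state, without advancing time (a new reading comes with each control period).
- ctrl.snapshot(name): name is "scene" or "top" or "wrist"; returns the picture (384x512x3 uint8, red, green, blue); there is no depth.
- ctrl.camera_info(name): a dict with "fx", "fy", "cx", "cy" (pixels), "k1" (the pictures are not rectified: a ray, as slopes to the right and down, at radius r is drawn at 1 + k1 r^2 times it, then the intrinsics apply), "R" (3x3) and "t" (3): a world point X has camera coordinates R X + t; the wrist camera has in their place "T_tool_cam" (4x4, takes a point from camera to tool coordinates, whose origin is the TCP and whose axes are the flange's). Camera axes: x right, y down, z forward; pixel columns grow to the right and rows downward; lengths in m; the calibration is good to about 2 mm. A picture is of the moment at which its call begins: read the wrist's pose just before it. camera_info takes no time and is no camera call.
- ctrl.sign_off(): hands the job in; it is judged then, once.
The state is a dict: "time": time; "joint_pos": joint angles; "joint_velocities": joint speeds; "joint_efforts": joint torques, N m; "ee_pos": TCP position; "ee_rot": TCP orientation; "ft_force": force on the tool from outside, world axes, zero at the start; "torque": the same for the moment, N m; "width": finger opening in m; "gripper_force": force on a finger pad.
Only numpy, scipy, OpenCV 4.12 (cv2) and the standard library are available. Lean on these libraries where they do the work, as an engineer would, in place of code of your own. Each camera call takes 0.05 s, during which the arm holds its last target. There are 200 camera calls.

### The job

Isolate the cold water and drain it down: use a fingertip to push the blue-sleeved lever round until it stops square across its pipe, and only then push the small black drain lever on that same pipe round until it stops in line with its branch, so the drain stands fully open over the tray. Push gently, without forcing the levers against their stops, then come away. Leave the red-sleeved hot valve and its drain as they are, grip or lift nothing, and do not move anything standing or lying on the tray.

Things in the scene. Friction and masses are not known exactly. Their poses are not given: they have to be found in the camera images.
- cold_pipe: Fixed 15 mm copper pipe, axis 55 mm above the work surface, level along its own y (roughly world y; flow to its +y), parallel to the hot pipe, 130 mm nearer or farther. Origin: on the work surface under the blue-sleeved valve's stem. Drain stem at x -40, y +160 mm, on a branch leading to its -x, with a downward spout at x -64. Only stems and levers rise above 72 mm.
- cold_valve (a joint): Blue-sleeved supply lever on a vertical stem. 0 = open, along the pipe, pointing to the pipe's -y; grows clockwise seen from above to 1.571 at the stop = shut, square across the pipe, pointing to the pipe's -x. Starts at 0 to 0.5. Stays where left; takes about 0.45 N m (6 N at 70 mm from the stem).
- cold_valve_stem (a point): On the stem axis of the blue-sleeved valve, at the mid-height of the lever's sleeve, 99 mm above the work surface.
- cold_valve_tip (a point): Middle of the free end of the blue sleeve, 97 mm from the stem axis. The sleeve is 20 mm wide, stands 93 to 105 mm above the work surface and covers 35 to 97 mm from the stem; a chrome strip 18 mm wide joins it to the stem. Open air beneath it down to the pipe's top at 63 mm.
- cold_drain (a joint): Black drain lever on the cold pipe's branch, vertical stem. 0 = shut, parallel to the pipe, pointing to the pipe's +y; grows anticlockwise seen from above to 1.571 at the stop = open, in line with the branch, pointing to the pipe's -x. Starts within 0.05 of shut. Stays where left; takes about 0.25 N m (5 N at 48 mm).
- cold_drain_stem (a point): On the stem axis of the cold drain valve at the mid-height of its lever, 91 mm above the work surface.
- cold_drain_tip (a point): Middle of the free end of the black cold drain lever, 62 mm from its stem axis. The lever is 15 mm wide and 10 mm thick (86 to 96 mm above the work surface).
- hot_pipe: Hot run: the same as the cold run in every part and size, but its supply lever has a red sleeve. To be left alone.
- hot_valve (a joint): Red-sleeved hot supply lever, 0 = open, 1.571 = shut, as the cold one. Starts open (within 0.08) and must stay so.
- hot_drain (a joint): Black drain lever on the hot pipe, 0 = shut, 1.571 = open. Starts shut (within 0.05) and must stay so.
- toolbox: Grey plastic toolbox with spring clip latches and a black carrying handle, 120 x 260 mm and 125 mm tall (154 mm over the handle), loose on the tray behind the pipes. Origin: centre of its underside.
- bottle: Blue plastic bottle with a white twist cap, 60 mm across and 150 mm tall, standing loose behind the pipes. Origin: centre of its underside.
- jar: Glass storage jar with a steel lid, 80 mm across and 115 mm tall, standing loose behind the pipes. Origin: centre of its underside.
- scoop: Orange plastic scoop, 175 mm long, 60 mm wide, 34 mm tall, lying loose in front of the pipes. Origin: near its middle on the underside; handle along its -y.
- spanner: Steel spanner, 160 mm long, lying loose on the tray between the pipes. Origin: its middle, on the underside.
- tin: Low tin with a yellow band, 60 mm across and 40 mm tall, standing loose in front of the pipes. Origin: centre of its underside.
- reel: White tape reel, 54 mm across and 16 mm tall, lying loose between the pipes. Origin: centre of its underside.

How it is judged:
By the outcome, as a careful person would: the job done as asked, in the order asked, and still so for the second after the job is handed in, with the robot touching nothing.
It also fails if it takes over 61 s, if anything falls off the work surface, if the arm or the gripper's body presses on something with over 40 N, if the wrist force passes 120 N, or if a joint passes its speed limit or range.

## Working session

There is one attempt and no reset: what is moved stays moved. The work goes in short steps, Python scripts to look and compute and a tool call to move; the robot and the scene stay as the last step left them, time stands still between calls to the robot, and variables do not carry over. Pictures are saved under pics/ and viewed, at most 10 in all, crops included, and the job is handed in when it is done.

Besides the shell and the picture viewer there is one more tool, called as name(argument=value, ...), one argument or row to a line, values as JSON. apply_moves: Moves the arm, as the interface text tells. Its arguments: {"type":"object","properties":{"deltas":{"type":"array","items":{"type":"array","items":{"type":"number"}}},"squeeze":{"type":"number"}},"required":["deltas"]}

```bash
mkdir -p pics; python3 - <<'E'
from bench import ctrl
import cv2,numpy as np
s=ctrl.state();print(s['time'],s['ee_pos'],s['ee_rot'],s['ft_force'])
for n in('top','scene'):
    im=ctrl.snapshot(n);cv2.imwrite(f'pics/{n}0.png',im[...,::-1])
    c=ctrl.camera_info(n);print(n,{k:np.round(v,4).tolist() for k,v in c.items()})
c=ctrl.camera_info('wrist');print({k:np.round(v,4).tolist() for k,v in c.items()})
E
```

```text
0.0 [ 0.20161781 -0.61721778  0.23027518] [-1.79891365e+02 -3.45624341e-03  1.80986273e+01] [-0.479271    0.48026009  0.23842938]
top {'fx': 360.945, 'fy': 360.945, 'cx': 258.6543, 'cy': 196.8455, 'k1': -0.0773, 'R': [[-0.0089, -0.9998, 0.0179], [-0.9991, 0.0081, -0.0421], [0.042, -0.0183, -0.999]], 't': [0.0199, 0.591, 1.083]}
scene {'fx': 387.1886, 'fy': 387.1886, 'cx': 254.5089, 'cy': 184.5943, 'k1': -0.0466, 'R': [[-0.3823, 0.924, 0.0086], [0.7222, 0.3046, -0.6211], [-0.5765, -0.2312, -0.7837]], 't': [0.1865, -0.3686, 1.3475]}
{'fx': 309.1856, 'fy': 309.1856, 'cx': 255.5272, 'cy': 196.0397, 'k1': -0.0163, 'T_tool_cam': [[-0.0001, -0.9547, -0.2975, 0.0743], [1.0, -0.0003, 0.0005, 0.0003], [-0.0006, -0.2975, 0.9547, -0.1412], [0.0, 0.0, 0.0, 1.0]]}
```

View pics/top0.png

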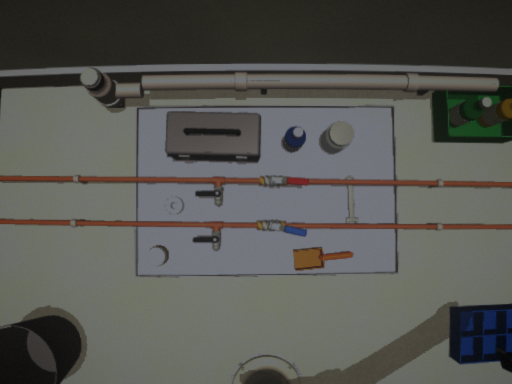

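View pics/scene0.png

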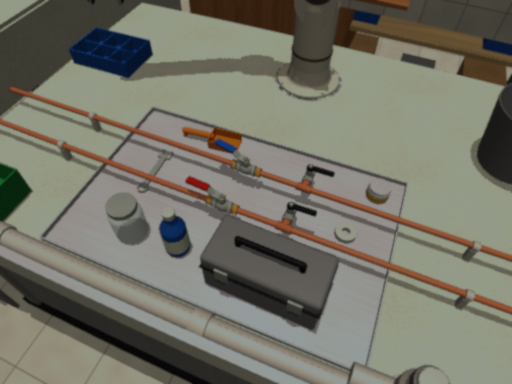

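The top view shows the cold pipe nearest the robot (row ≈225). Its blue lever runs from the stem near (270,225) to about (306,232), and its drain stem is near (217,240) with the lever pointing left. The hot pipe is at row ≈181.

```bash
cat > h.py <<'E'
import numpy as np,cv2
from bench import ctrl
from scipy.spatial.transform import Rotation as Ro
def cam(n,s=None):
    c=ctrl.camera_info(n)
    if n!='wrist': R=np.array(c['R']);return c,R.T,-R.T@np.array(c['t'])
    T=np.array(c['T_tool_cam']);Rt=Ro.from_euler('xyz',s['ee_rot'],degrees=True).as_matrix()
    return c,Rt@T[:3,:3],Rt@T[:3,3]+s['ee_pos']
def ray(n,px,z,s=None):
    c,R,o=cam(n,s);K=np.array([[c['fx'],0,c['cx']],[0,c['fy'],c['cy']],[0,0,1]])
    u=cv2.undistortPoints(np.array(px,float).reshape(-1,1,2),K,np.array([c['k1'],0,0,0.]))[:,0]
    d=np.c_[u,np.ones(len(u))]@R.T
    return o+d*((z-o[2])/d[:,2])[:,None]
def blobs(m,mn=20):
    n,l,st,ce=cv2.connectedComponentsWithStats(m.astype(np.uint8))
    return [(np.argwhere(l==i)[:,::-1],st[i]) for i in range(1,n) if st[i,4]>=mn]
E
python3 - <<'E'
from h import *
im=cv2.imread('pics/top0.png')
hsv=cv2.cvtColor(im,cv2.COLOR_BGR2HSV)
r=np.zeros(im.shape[:2],bool);r[165:262,185:330]=1
H,S,V=cv2.split(hsv)
for nm,m,z in(('blue',(H>105)&(H<130)&(S>140),.105),('red',((H<4)|(H>174))&(S>150),.105),('black',(V<45),.096),):
    for p,st in blobs(m&r):
        (cx,cy),(w,h),a=cv2.minAreaRect(p.astype(np.float32))
        w3=ray('top',p,z)[:,:2];c=w3.mean(0);ev,E=np.linalg.eigh(np.cov((w3-c).T));ax=E[:,1];pr=(w3-c)@ax
        print(nm,st,np.round([cx,cy],1),'ctr',c.round(4),'ends',(c+ax*pr.min()).round(4),(c+ax*pr.max()).round(4),'ang',np.degrees(np.arctan2(ax[1],ax[0])))
cv2.imwrite('pics/c1.png',cv2.resize(im[165:265,180:330],None,fx=5,fy=5,interpolation=cv2.INTER_CUBIC))
# pipe line at z .063
for rows in(range(170,195),range(213,235)):
    pts=[]
    for col in list(range(150,200))+list(range(320,390)):
        rr=[q for q in rows if S[q,col]>120 and (H[q,col]<14)]
        if rr: pts.append((col,np.mean(rr)))
    w=ray('top',pts,.06);f=np.polyfit(w[:,1],w[:,0],1);print('pipe x=',f)
E
```

```text
blue [285 227  21   9 112] [295.2 230.6] ctr [ 0.4924 -0.0846] ends [ 0.4863 -0.112 ] [ 0.4988 -0.056 ] ang 77.44884058951928
red [287 178  22   7 113] [297.6 180.8] ctr [ 0.6313 -0.092 ] ends [ 0.6297 -0.1218] [ 0.6328 -0.0631] ang 86.94435720262184
black [196 191  21   5  78] [206. 193.] ctr [0.5983 0.1652] ends [0.5977 0.1357] [0.5988 0.1919] ang 88.96434635378692
black [194 237  20   5  91] [203.5 239. ] ctr [0.471  0.1713] ends [0.4718 0.1446] [0.4702 0.198 ] ang 91.71020057563086
pipe x= [0.01864955 0.63671233]
pipe x= [0.01896965 0.50784388]
```

View pics/c1.png

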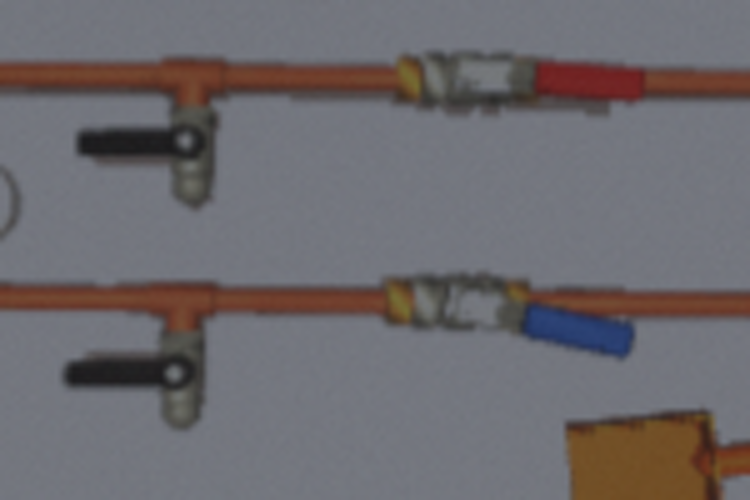

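The crop confirms the blue lever is about 12° off the pipe and the drain lever is parallel to it. Next: shut the gripper and move over the far side of the blue lever, with tool x along the push direction.

```bash
cat >> h.py <<'E'
def rot(yaw): return Ro.from_euler('xyz',[180,0,yaw],degrees=True)
def rows(p0,y0,targets,g=0):
    R0=rot(y0)
    for p,y in targets:
        d=R0.inv().apply(np.array(p)-p0)/.05
        v=-(y-y0)/5   # tool z is down
        print([*(np.round(d,2)+0.).tolist(),0,0,round(v,2),g])
CV=np.array([.5067,-.0202]);CD=np.array([.470,.1406])
def blue(phi,off=.021,r=.070,z=.082):   # phi deg from -y to -x ; tool x = push
    a=np.radians(phi);d=np.array([-np.sin(a),-np.cos(a)]);t=np.array([-np.cos(a),np.sin(a)])
    return np.r_[CV+r*d-off*t,z],180-phi
def drain(psi,off=.0185,r=.048,z=.080): # psi world angle of lever; tool x = -push
    a=np.radians(psi);d=np.array([np.cos(a),np.sin(a)]);t=np.array([-np.sin(a),np.cos(a)])
    return np.r_[CD+r*d-off*t,z],psi-90
E
python3 - <<'E'
from h import *
p0=np.array([.202,-.618,.231]);y0=18.1
p,y=blue(12.6,off=.04,z=.20);print(p,y)
n=18
rows(p0,y0,[(p0+(p-p0)*i/n,y0+(y-y0)*i/n) for i in (6,12,18)])
E
```

```text
[ 0.53046664 -0.0972399   0.2       ] 167.4
[3.16, -2.62, 0.21, 0, 0, -9.95, 0]
[6.32, -5.24, 0.41, 0, 0, -19.91, 0]
[9.48, -7.86, 0.62, 0, 0, -29.86, 0]
```

apply_moves(
  deltas=[
    [0.5, -0.4, 0, 0, 0, -1.6, 0],
    [1.0, -0.8, 0.1, 0, 0, -3.2, 0],
    [1.5, -1.2, 0.1, 0, 0, -4.8, 0],
    [2.0, -1.7, 0.1, 0, 0, -6.4, 0],
    [2.5, -2.1, 0.2, 0, 0, -8, 0],
    [3.0, -2.5, 0.2, 0, 0, -9.6, 0],
    [3.5, -2.9, 0.2, 0, 0, -11.2, 0],
    [4.0, -3.3, 0.3, 0, 0, -12.8, 0],
  ],
)

```text
time: 0.9
ee_pos: [0.3414, -0.3979, 0.2165]
ee_rot: [180.0, 0.0, 82.4]
ft_force: [0.2, -0.6, -0.9]
width: -0.0
gripper_force: 0.0
```

```bash
python3 - <<'E'
from h import *
s=ctrl.state();print(s['joint_pos'].round(1) if hasattr(s['joint_pos'],'round') else s['joint_pos'],s['ee_pos'],s['ee_rot'],s['width'])
R0=rot(18.1);p0=np.array([.202,-.618,.231])+R0.apply(np.array([4.0,-3.3,.3])*.05);y0=18.1+64
print(p0,y0)
p,y=blue(12.6,off=.04,z=.20);rows(p0,y0,[(p,y)])
E
```

```text
[ 82.6  20.1 -43.7 107.3  16.1  58.9  24.6] [ 0.34140492 -0.39786917  0.21650878] [1.79980608e+02 3.48016131e-02 8.24180453e+01] -3.955991577478083e-05
[ 0.34084154 -0.39902962  0.216     ] 82.1
[6.5, 2.93, 0.32, 0, 0, -17.06, 0]
```

apply_moves(
  deltas=[
    [0.65, 0.3, 0, 0, 0, -1.6, 0],
    [1.3, 0.6, 0.1, 0, 0, -3.2, 0],
    [1.95, 0.9, 0.1, 0, 0, -4.8, 0],
    [2.6, 1.2, 0.1, 0, 0, -6.4, 0],
    [3.25, 1.45, 0.2, 0, 0, -8, 0],
    [3.9, 1.75, 0.2, 0, 0, -9.6, 0],
    [4.55, 2.05, 0.2, 0, 0, -11.2, 0],
    [5.2, 2.35, 0.3, 0, 0, -12.8, 0],
    [5.85, 2.65, 0.3, 0, 0, -14.4, 0],
    [6.3, 2.85, 0.32, 0, 0, -16, 0],
    [6.5, 2.94, 0.32, 0, 0, -17, 0],
    [6.5, 2.94, 0.32, 0, 0, -17, 0],
    [6.5, 2.94, 0.32, 0, 0, -17, 0],
  ],
)

```text
time: 2.2
ee_pos: [0.5306, -0.0976, 0.1999]
ee_rot: [-180.0, -0.1, 167.0]
ft_force: [0.2, -0.6, -0.3]
width: -0.0001
gripper_force: 0.0
```

```bash
python3 - <<'E'
from h import *
s=ctrl.state();print(np.round(s['joint_pos'],1),s['ee_pos'],s['ee_rot'],s['ft_force'])
im=ctrl.snapshot('wrist');cv2.imwrite('pics/w1.png',im[...,::-1])
H,S,V=cv2.split(cv2.cvtColor(im,cv2.COLOR_RGB2HSV))
for p,st in blobs((H>105)&(H<130)&(S>140),300):
    w3=ray('wrist',p,.105,s)[:,:2];c=w3.mean(0);ev,E=np.linalg.eigh(np.cov((w3-c).T));ax=E[:,1];pr=(w3-c)@ax;q=(w3-c)@E[:,0]
    print(st,c,'ends',c+ax*pr.min(),c+ax*pr.max(),'width',np.ptp(q),np.degrees(np.arctan2(ax[1],ax[0])))
E
```

```text
[ 56.   31.3 -63.5 105.8  31.4  63.   57.6] [ 0.53055764 -0.09756687  0.19985822] [-1.79989852e+02 -6.18601161e-02  1.66957999e+02] [ 0.24904264 -0.57814905 -0.32342385]
[ 225  133   79   25 1872] [ 0.48834664 -0.08232409] ends [ 0.48164342 -0.11139479] [ 0.49501216 -0.05341685] width 0.018254730943949353 77.01550580135296
```

View pics/w1.png

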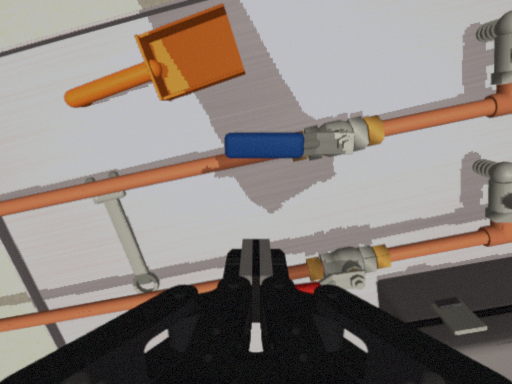

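The wrist view shows the blue sleeve at (225–304, 133–158), the stem near (343,140), and free space between the pipes under the fingers. Descending and then sweeping.

```bash
sed -i 's/^CV=.*/CV=np.array([.505,-.019]);CD=np.array([.468,.1417])/' h.py; python3 - <<'E'
from h import *
p0=np.array([.5305,-.0975,.2]);y0=167.1
a=blue(13,off=.036);b=blue(13,off=.023)
rows(p0,y0,[a,b]);print()
p0,y0=b
rows(p0,y0,[blue(f) for f in range(16,71,3)]);
E
```

```text
[0.13, 0.02, 2.36, 0, 0, 0.02, 0]
[0.39, 0.02, 2.36, 0, 0, 0.02, 0]

[0.11, -0.02, 0.0, 0, 0, 0.6, 0]
[0.19, -0.04, 0.0, 0, 0, 1.2, 0]
[0.26, -0.05, 0.0, 0, 0, 1.8, 0]
[0.34, -0.06, 0.0, 0, 0, 2.4, 0]
[0.42, -0.06, 0.0, 0, 0, 3.0, 0]
[0.49, -0.06, 0.0, 0, 0, 3.6, 0]
[0.57, -0.06, 0.0, 0, 0, 4.2, 0]
[0.65, -0.05, 0.0, 0, 0, 4.8, 0]
[0.72, -0.04, 0.0, 0, 0, 5.4, 0]
[0.8, -0.02, 0.0, 0, 0, 6.0, 0]
[0.87, 0.0, 0.0, 0, 0, 6.6, 0]
[0.94, 0.02, 0.0, 0, 0, 7.2, 0]
[1.01, 0.05, 0.0, 0, 0, 7.8, 0]
[1.08, 0.08, 0.0, 0, 0, 8.4, 0]
[1.15, 0.11, 0.0, 0, 0, 9.0, 0]
[1.22, 0.15, 0.0, 0, 0, 9.6, 0]
[1.28, 0.19, 0.0, 0, 0, 10.2, 0]
[1.35, 0.24, 0.0, 0, 0, 10.8, 0]
[1.41, 0.29, 0.0, 0, 0, 11.4, 0]
```

apply_moves(
  deltas=[
    [0.1, 0, 0.8, 0, 0, 0, 0],
    [0.1, 0, 1.6, 0, 0, 0, 0],
    [0.1, 0, 2.36, 0, 0, 0, 0],
    [0.1, 0, 2.36, 0, 0, 0, 0],
    [0.1, 0, 2.36, 0, 0, 0, 0],
  ],
)

```text
time: 2.75
ee_pos: [0.5258, -0.0967, 0.0827]
ee_rot: [-180.0, -0.1, 167.0]
ft_force: [1.1, 0.5, 0.8]
width: -0.0004
gripper_force: 0.0
```

apply_moves(
  deltas=[
    [0.15, 0.02, 0, 0, 0, 0, 0],
    [0.29, 0.02, 0, 0, 0, 0, 0],
    [0.4, 0, 0, 0, 0, 0.6, 0],
    [0.48, -0.02, 0, 0, 0, 1.2, 0],
    [0.55, -0.03, 0, 0, 0, 1.8, 0],
    [0.63, -0.04, 0, 0, 0, 2.4, 0],
  ],
)

```text
time: 3.35
ee_pos: [0.4981, -0.0916, 0.0844]
ee_rot: [179.9, 0.4, 154.9]
ft_force: [6.3, -1.3, -3.9]
width: -0.0003
gripper_force: 3.4
```

```bash
python3 - <<'E'
from h import *
p0,y0=blue(25)
rows(p0,y0,[blue(f) for f in range(28,80,3)])
E
```

```text
[0.07, -0.02, 0.0, 0, 0, 0.6, 0]
[0.15, -0.04, 0.0, 0, 0, 1.2, 0]
[0.22, -0.05, 0.0, 0, 0, 1.8, 0]
[0.3, -0.06, 0.0, 0, 0, 2.4, 0]
[0.38, -0.06, 0.0, 0, 0, 3.0, 0]
[0.45, -0.06, 0.0, 0, 0, 3.6, 0]
[0.53, -0.06, 0.0, 0, 0, 4.2, 0]
[0.61, -0.05, 0.0, 0, 0, 4.8, 0]
[0.68, -0.04, 0.0, 0, 0, 5.4, 0]
[0.76, -0.02, 0.0, 0, 0, 6.0, 0]
[0.83, 0.0, 0.0, 0, 0, 6.6, 0]
[0.9, 0.02, 0.0, 0, 0, 7.2, 0]
[0.97, 0.05, 0.0, 0, 0, 7.8, 0]
[1.04, 0.08, 0.0, 0, 0, 8.4, 0]
[1.11, 0.11, 0.0, 0, 0, 9.0, 0]
[1.18, 0.15, 0.0, 0, 0, 9.6, 0]
[1.24, 0.19, 0.0, 0, 0, 10.2, 0]
[1.31, 0.24, 0.0, 0, 0, 10.8, 0]
```

apply_moves(
  deltas=[
    [0.07, -0.02, 0, 0, 0, 0.6, 0],
    [0.15, -0.04, 0, 0, 0, 1.2, 0],
    [0.22, -0.05, 0, 0, 0, 1.8, 0],
    [0.3, -0.06, 0, 0, 0, 2.4, 0],
    [0.38, -0.06, 0, 0, 0, 3.0, 0],
    [0.45, -0.06, 0, 0, 0, 3.6, 0],
    [0.53, -0.06, 0, 0, 0, 4.2, 0],
    [0.61, -0.05, 0, 0, 0, 4.8, 0],
  ],
)

```text
time: 4.15
ee_pos: [0.4689, -0.0823, 0.0843]
ee_rot: [179.8, 0.4, 130.9]
ft_force: [5.1, -4.6, -2.5]
width: 0.0002
gripper_force: 3.5
```

apply_moves(
  deltas=[
    [0, 0, 0, 0, 0, 0, 0],
  ],
)

```text
time: 4.25
ee_pos: [0.4682, -0.0818, 0.0843]
ee_rot: [179.9, 0.3, 131.0]
ft_force: [3.4, -4.1, -1.4]
width: -0.0001
gripper_force: 2.2
```

```bash
python3 - <<'E'
from h import *
p0,y0=blue(49)
print(p0,ctrl.state()['joint_pos'])
rows(p0,y0,[blue(f) for f in range(52,84,3)])
E
```

```text
[ 0.46594757 -0.08077303  0.082     ] [ 47.22074583  30.22123365 -49.26612128 119.6544367   33.34452157
  44.30488394  18.00675102]
[0.07, -0.02, 0.0, 0, 0, 0.6, 0]
[0.15, -0.04, 0.0, 0, 0, 1.2, 0]
[0.22, -0.05, 0.0, 0, 0, 1.8, 0]
[0.3, -0.06, 0.0, 0, 0, 2.4, 0]
[0.38, -0.06, 0.0, 0, 0, 3.0, 0]
[0.45, -0.06, 0.0, 0, 0, 3.6, 0]
[0.53, -0.06, 0.0, 0, 0, 4.2, 0]
[0.61, -0.05, 0.0, 0, 0, 4.8, 0]
[0.68, -0.04, 0.0, 0, 0, 5.4, 0]
[0.76, -0.02, 0.0, 0, 0, 6.0, 0]
[0.83, 0.0, 0.0, 0, 0, 6.6, 0]
```

apply_moves(
  deltas=[
    [0.07, -0.02, 0, 0, 0, 0.6, 0],
    [0.15, -0.04, 0, 0, 0, 1.2, 0],
    [0.22, -0.05, 0, 0, 0, 1.8, 0],
    [0.3, -0.06, 0, 0, 0, 2.4, 0],
    [0.38, -0.06, 0, 0, 0, 3.0, 0],
    [0.45, -0.06, 0, 0, 0, 3.6, 0],
    [0.53, -0.06, 0, 0, 0, 4.2, 0],
    [0.61, -0.05, 0, 0, 0, 4.8, 0],
    [0.68, -0.04, 0, 0, 0, 5.4, 0],
    [0.76, -0.02, 0, 0, 0, 6.0, 0],
    [0.76, -0.02, 0, 0, 0, 6.0, 0],
  ],
)

```text
time: 5.35
ee_pos: [0.4411, -0.0544, 0.084]
ee_rot: [179.9, 0.3, 101.0]
ft_force: [0.3, -5.0, 3.6]
width: 0.0002
gripper_force: 2.4
```

```bash
python3 - <<'E'
from h import *
s=ctrl.state()
p0,y0=blue(79);print(p0,np.round(s['joint_pos'],1))
rows(p0,y0,[blue(f) for f in (81,83,85,86,87,88)])
im=ctrl.snapshot('wrist');cv2.imwrite('pics/w2.png',im[...,::-1])
H,S,V=cv2.split(cv2.cvtColor(im,cv2.COLOR_RGB2HSV))
for p,st in blobs((H>105)&(H<130)&(S>140),100):
    w3=ray('wrist',p,.105,s)[:,:2];c=w3.mean(0);ev,E=np.linalg.eigh(np.cov((w3-c).T));ax=E[:,1]
    print(st,c,np.degrees(np.arctan2(ax[1],ax[0])))
E
```

```text
[ 0.44029309 -0.0529708   0.082     ] [ 40.5  25.2 -43.4 123.7  27.1  40.5 -10.3]
[0.05, -0.01, 0.0, 0, 0, 0.4, 0]
[0.1, -0.03, 0.0, 0, 0, 0.8, 0]
[0.15, -0.04, 0.0, 0, 0, 1.2, 0]
[0.17, -0.04, 0.0, 0, 0, 1.4, 0]
[0.2, -0.04, 0.0, 0, 0, 1.6, 0]
[0.22, -0.05, 0.0, 0, 0, 1.8, 0]
[ 196  205  140   48 5808] [ 0.43923783 -0.03048254] -166.62279205866346
```

View pics/w2.png

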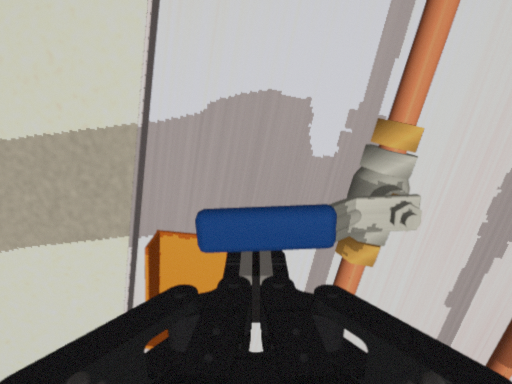

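The wrist view shows the lever at (196–336, 205–250), at about 76.6°, in flat contact with the fingertips. The stop should be near 91°, so I'll go on slowly.

apply_moves(
  deltas=[
    [0.05, -0.01, 0, 0, 0, 0.4, 0],
    [0.1, -0.03, 0, 0, 0, 0.8, 0],
    [0.15, -0.04, 0, 0, 0, 1.2, 0],
    [0.2, -0.04, 0, 0, 0, 1.6, 0],
    [0.22, -0.05, 0, 0, 0, 1.8, 0],
    [0.22, -0.05, 0, 0, 0, 1.8, 0],
  ],
)

```text
time: 6.0
ee_pos: [0.4363, -0.0442, 0.0839]
ee_rot: [179.9, 0.2, 92.0]
ft_force: [-0.7, -6.2, 4.1]
width: 0.0005
gripper_force: 2.8
```

```bash
python3 - <<'E'
from h import *
p0,y0=blue(88);print(p0)
rows(p0,y0,[blue(f) for f in (89,90,91,92,93)])
E
```

```text
[ 0.43577553 -0.04243017  0.082     ]
[0.02, -0.01, 0.0, 0, 0, 0.2, 0]
[0.05, -0.01, 0.0, 0, 0, 0.4, 0]
[0.07, -0.02, 0.0, 0, 0, 0.6, 0]
[0.1, -0.03, 0.0, 0, 0, 0.8, 0]
[0.12, -0.03, 0.0, 0, 0, 1.0, 0]
```

apply_moves(
  deltas=[
    [0.02, -0.01, 0, 0, 0, 0.2, 0],
    [0.05, -0.01, 0, 0, 0, 0.4, 0],
    [0.07, -0.02, 0, 0, 0, 0.6, 0],
    [0.07, -0.02, 0, 0, 0, 0.6, 0],
  ],
)

```text
time: 6.4
ee_pos: [0.435, -0.0407, 0.0838]
ee_rot: [179.9, 0.2, 89.0]
ft_force: [-1.4, -6.7, 3.5]
width: 0.0004
gripper_force: 2.8
```

```bash
cat >> h.py <<'E'
def look(name):
    s=ctrl.state();im=ctrl.snapshot('wrist');cv2.imwrite(f'pics/{name}.png',im[...,::-1])
    H,S,V=cv2.split(cv2.cvtColor(im,cv2.COLOR_RGB2HSV))
    for p,st in blobs((H>105)&(H<130)&(S>140),100):
        w3=ray('wrist',p,.105,s)[:,:2];c=w3.mean(0);ev,E=np.linalg.eigh(np.cov((w3-c).T));ax=E[:,1]
        print('blue',st,c,np.degrees(np.arctan2(ax[1],ax[0]))%180)
    return s,im,H,S,V
E
python3 -c "
from h import *
s,im,H,S,V=look('w3')
p=np.argwhere((H<14)&(S>150)&(V>60))[:,::-1];p=p[(p[:,0]>300)&(p[:,1]<130)]
w=ray('wrist',p,.06,s);f=np.polyfit(w[:,1],w[:,0],1);print('pipe',f,len(p))"
```

```text
blue [ 195  205  141   48 5830] [ 0.43813961 -0.01726201] 1.998783876082797
pipe [0.01963071 0.50014798] 1860
```

apply_moves(
  deltas=[
    [0.02, 0, 0, 0, 0, 0.1, 0],
    [0.04, -0.01, 0, 0, 0, 0.2, 0],
    [0.05, -0.01, 0, 0, 0, 0.3, 0],
    [0.05, -0.01, 0, 0, 0, 0.3, 0],
  ],
)

```text
time: 6.85
ee_pos: [0.4343, -0.0383, 0.0837]
ee_rot: [179.9, 0.2, 87.5]
ft_force: [-1.8, -5.6, 5.1]
width: -0.0
gripper_force: 2.9
```

apply_moves(
  deltas=[
    [0.01, 0, 0, 0, 0, 0, 0],
    [0.02, 0, 0, 0, 0, 0, 0],
    [0.02, 0, 0, 0, 0, 0, 0],
  ],
)

```text
time: 7.15
ee_pos: [0.4342, -0.0373, 0.0837]
ee_rot: [179.9, 0.2, 87.5]
ft_force: [-1.5, -5.4, 3.6]
width: -0.0005
gripper_force: 3.0
```

```bash
python3 -c "
from h import *
s,*_=look('w4')"
```

```text
blue [ 196  206  141   47 5833] [ 0.43814473 -0.01420823] 179.28799121658093
```

apply_moves(
  deltas=[
    [0.01, 0, 0, 0, 0, 0, 0],
    [0.02, 0, 0, 0, 0, 0, 0],
    [0.02, 0, 0, 0, 0, 0, 0],
  ],
)

```text
time: 7.5
ee_pos: [0.4342, -0.0369, 0.0837]
ee_rot: [180.0, 0.3, 87.5]
ft_force: [-1.9, -8.1, 4.4]
width: 0.0001
gripper_force: 3.7
```

apply_moves(
  deltas=[
    [0.01, 0, 0, 0, 0, 0, 0],
    [0.02, 0, 0, 0, 0, 0, 0],
    [0.02, 0, 0, 0, 0, 0, 0],
  ],
)

```text
time: 7.8
ee_pos: [0.4342, -0.0368, 0.0837]
ee_rot: [180.0, 0.3, 87.5]
ft_force: [-2.4, -9.7, 4.4]
width: -0.0001
gripper_force: 5.0
```

```bash
python3 -c "
from h import *
s,*_=look('w5')"
```

```text
blue [ 196  207  141   46 5840] [ 0.43819625 -0.01377332] 178.97655826512397
```

The blue lever has reached its stop: its motion ceased, force rose to about 10 N, and it measures 178.98°, square to the pipe. Backing off, rising, and going to the drain.

apply_moves(
  deltas=[
    [-0.3, 0, 0, 0, 0, 0, 0],
    [-0.6, 0, 0, 0, 0, 0, 0],
    [-0.6, 0, -0.8, 0, 0, 0, 0],
    [-0.6, 0, -1.6, 0, 0, 0, 0],
    [-0.6, 0, -2.4, 0, 0, 0, 0],
    [-0.6, 0, -2.4, 0, 0, 0, 0],
    [-0.6, 0, -2.4, 0, 0, 0, 0],
  ],
)

```text
time: 8.55
ee_pos: [0.4337, -0.0635, 0.2039]
ee_rot: [179.8, 0.2, 87.6]
ft_force: [-0.2, -0.5, -0.8]
width: -0.0
gripper_force: 0.0
```

```bash
python3 - <<'E'
from h import *
s=ctrl.state();p0=np.array(s['ee_pos']);y0=s['ee_rot'][2];print(p0,s['ee_rot'],np.round(s['joint_pos'],1))
p,y=drain(90,off=.036,z=.19);print(p,y)
rows(p0,y0,[(p,y)])
E
```

```text
[ 0.43373717 -0.06348844  0.20386765] [1.79807733e+02 1.58926620e-01 8.75696051e+01] [ 48.9  11.3 -48.4 119.   10.7  53.7  -7.7]
[0.504  0.1897 0.19  ] 0
[5.12, 1.19, 0.28, 0, 0, np.float64(17.51), 0]
```

apply_moves(
  deltas=[
    [0.4, 0.1, 0, 0, 0, 1.4, 0],
    [0.8, 0.2, 0, 0, 0, 2.8, 0],
    [1.2, 0.3, 0.1, 0, 0, 4.2, 0],
    [1.6, 0.4, 0.1, 0, 0, 5.6, 0],
    [2.0, 0.5, 0.1, 0, 0, 7, 0],
    [2.4, 0.6, 0.1, 0, 0, 8.4, 0],
    [2.8, 0.7, 0.15, 0, 0, 9.8, 0],
    [3.2, 0.8, 0.2, 0, 0, 11.2, 0],
    [3.6, 0.9, 0.2, 0, 0, 12.6, 0],
    [4.0, 1.0, 0.2, 0, 0, 14, 0],
    [4.4, 1.05, 0.25, 0, 0, 15.4, 0],
    [4.8, 1.1, 0.28, 0, 0, 16.6, 0],
    [5.12, 1.19, 0.28, 0, 0, 17.5, 0],
    [5.12, 1.19, 0.28, 0, 0, 17.5, 0],
    [5.12, 1.19, 0.28, 0, 0, 17.5, 0],
    [5.12, 1.19, 0.28, 0, 0, 17.5, 0],
  ],
)

```text
time: 10.15
ee_pos: [0.5028, 0.1888, 0.1876]
ee_rot: [179.9, 0.1, 0.1]
ft_force: [-0.1, 0.0, 0.3]
width: -0.0003
gripper_force: 0.0
```

```bash
python3 - <<'E'
from h import *
s,im,H,S,V=look('w6');print(s['ee_pos'],s['ee_rot'],np.round(s['joint_pos'],1))
E
```

```text
blue [ 474  238   38   65 1617] [ 0.44223277 -0.01068054] 1.554710196856405
[0.50277457 0.18881069 0.18758805] [1.79929631e+02 8.52649789e-02 1.29292713e-01] [   5.4   21.9  -35.4  107.2   15.2   55.7 -126.6]
```

View pics/w6.png

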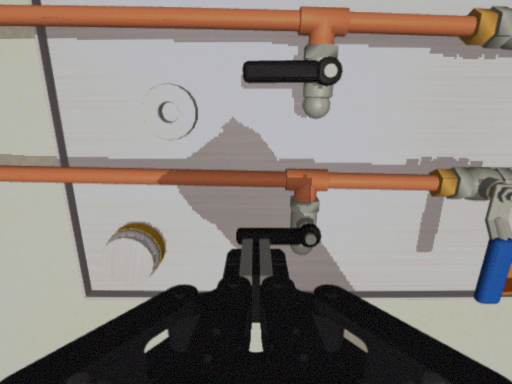

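The wrist view shows the cold drain lever along row ≈236, with its tip at column ≈237 and its stem screw at (311,238).

```bash
python3 - <<'E'
from h import *
s=ctrl.state()
w=ray('wrist',[(237,236),(311,238.5),(270,228.5),(290,229)],.096,s);print(w.round(4))
w=ray('wrist',[(247,71),(330,71)],.096,s);print('hot',w.round(4))
p0=np.array([.504,.1897,.19]);p0=np.array(s['ee_pos'])
print(np.round(drain(90)[0],4))
E
```

```text
[[0.4704 0.2029 0.096 ]
 [0.4682 0.1418 0.096 ]
 [0.4771 0.1758 0.096 ]
 [0.4767 0.1595 0.096 ]]
hot [[0.5969 0.1938 0.096 ]
 [0.5971 0.1354 0.096 ]]
[0.4865 0.1897 0.08  ]
```

apply_moves(
  deltas=[
    [0, 0, 0.8, 0, 0, 0, 0],
    [0, 0, 1.6, 0, 0, 0, 0],
    [0, 0, 2.15, 0, 0, 0, 0],
    [0, 0, 2.15, 0, 0, 0, 0],
    [0, 0, 2.15, 0, 0, 0, 0],
  ],
)

```text
time: 10.7
ee_pos: [0.5035, 0.1896, 0.0811]
ee_rot: [180.0, 0.0, 0.1]
ft_force: [0.7, 0.4, 0.9]
width: -0.0002
gripper_force: 0.0
```

```bash
python3 - <<'E'
from h import *
s=ctrl.state();p0=np.array(s['ee_pos']);y0=0.1
p0[2]=.08
rows(p0,y0,[drain(90,off=.024),drain(90,off=.019)]+[drain(f) for f in range(94,140,4)])
E
```

```text
[-0.23, 0.0, 0.0, 0, 0, 0.02, 0]
[-0.33, 0.0, 0.0, 0, 0, 0.02, 0]
[-0.41, -0.03, 0.0, 0, 0, -0.78, 0]
[-0.48, -0.04, 0.0, 0, 0, -1.58, 0]
[-0.55, -0.06, 0.0, 0, 0, -2.38, 0]
[-0.62, -0.07, 0.0, 0, 0, -3.18, 0]
[-0.69, -0.07, 0.0, 0, 0, -3.98, 0]
[-0.76, -0.07, 0.0, 0, 0, -4.78, 0]
[-0.83, -0.06, 0.0, 0, 0, -5.58, 0]
[-0.9, -0.05, 0.0, 0, 0, -6.38, 0]
[-0.97, -0.04, 0.0, 0, 0, -7.18, 0]
[-1.04, -0.02, 0.0, 0, 0, -7.98, 0]
[-1.11, 0.01, 0.0, 0, 0, -8.78, 0]
[-1.18, 0.04, 0.0, 0, 0, -9.58, 0]
```

apply_moves(
  deltas=[
    [-0.12, 0, 0.06, 0, 0, 0, 0],
    [-0.23, 0, 0.06, 0, 0, 0, 0],
    [-0.33, 0, 0.06, 0, 0, 0, 0],
    [-0.41, -0.03, 0.06, 0, 0, -0.8, 0],
    [-0.48, -0.04, 0.06, 0, 0, -1.6, 0],
    [-0.55, -0.06, 0.06, 0, 0, -2.4, 0],
    [-0.62, -0.07, 0.06, 0, 0, -3.2, 0],
    [-0.62, -0.07, 0.06, 0, 0, -3.2, 0],
  ],
)

```text
time: 11.5
ee_pos: [0.4743, 0.1938, 0.079]
ee_rot: [180.0, -0.3, 16.1]
ft_force: [4.5, -0.7, -0.8]
width: 0.0003
gripper_force: 2.2
```

```bash
python3 - <<'E'
from h import *
s,*_=look('w7');print(s['ee_pos'],s['ee_rot'])
p0,y0=drain(106)
print(p0);rows(p0,y0,[drain(f) for f in range(110,171,4)])
E
```

```text
[0.47434472 0.19375841 0.07904349] [179.98595131  -0.25534439  16.13244502]
[0.47255275 0.19293985 0.08      ]
[-0.07, -0.02, 0.0, 0, 0, -0.8, 0]
[-0.14, -0.04, 0.0, 0, 0, -1.6, 0]
[-0.21, -0.06, 0.0, 0, 0, -2.4, 0]
[-0.28, -0.06, 0.0, 0, 0, -3.2, 0]
[-0.35, -0.07, 0.0, 0, 0, -4.0, 0]
[-0.42, -0.07, 0.0, 0, 0, -4.8, 0]
[-0.49, -0.06, 0.0, 0, 0, -5.6, 0]
[-0.56, -0.05, 0.0, 0, 0, -6.4, 0]
[-0.63, -0.03, 0.0, 0, 0, -7.2, 0]
[-0.7, -0.01, 0.0, 0, 0, -8.0, 0]
[-0.77, 0.01, 0.0, 0, 0, -8.8, 0]
[-0.84, 0.04, 0.0, 0, 0, -9.6, 0]
[-0.9, 0.08, 0.0, 0, 0, -10.4, 0]
[-0.96, 0.12, 0.0, 0, 0, -11.2, 0]
[-1.02, 0.16, 0.0, 0, 0, -12.0, 0]
[-1.07, 0.21, 0.0, 0, 0, -12.8, 0]
```

View pics/w7.png

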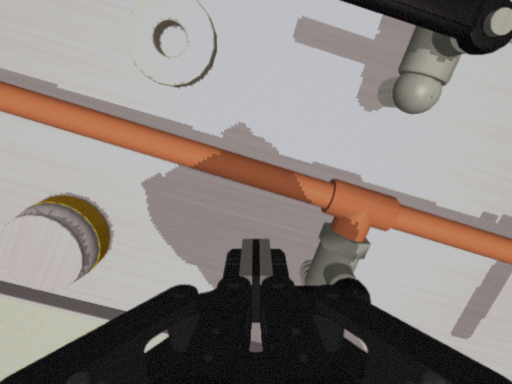

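The lever is hidden under the gripper, but the 4.5 N reading indicates contact and the tin and reel are well clear. Continuing.

apply_moves(
  deltas=[
    [-0.07, -0.02, 0, 0, 0, -0.8, 0],
    [-0.14, -0.04, 0, 0, 0, -1.6, 0],
    [-0.21, -0.06, 0, 0, 0, -2.4, 0],
    [-0.28, -0.06, 0, 0, 0, -3.2, 0],
    [-0.35, -0.07, 0, 0, 0, -4.0, 0],
    [-0.42, -0.07, 0, 0, 0, -4.8, 0],
    [-0.49, -0.06, 0, 0, 0, -5.6, 0],
    [-0.56, -0.05, 0, 0, 0, -6.4, 0],
    [-0.56, -0.05, 0, 0, 0, -6.4, 0],
  ],
)

```text
time: 12.45
ee_pos: [0.4465, 0.189, 0.0789]
ee_rot: [179.9, -0.2, 48.1]
ft_force: [5.4, 0.7, 0.8]
width: -0.0
gripper_force: 1.9
```

```bash
python3 - <<'E'
from h import *
s=ctrl.state();print(s['ee_pos'],s['ee_rot'],np.round(s['joint_pos'],1))
p0,y0=drain(138)
print(p0);rows(p0,y0,[drain(f) for f in range(142,183,4)])
E
```

```text
[0.44648107 0.18896143 0.07886299] [179.90932547  -0.20180567  48.10391495] [  9.9  29.7 -43.7 118.6  30.2  42.9 -94.7]
[0.44470796 0.18756645 0.08      ]
[-0.07, -0.02, 0.0, 0, 0, -0.8, 0]
[-0.14, -0.04, 0.0, 0, 0, -1.6, 0]
[-0.21, -0.06, 0.0, 0, 0, -2.4, 0]
[-0.28, -0.06, 0.0, 0, 0, -3.2, 0]
[-0.35, -0.07, 0.0, 0, 0, -4.0, 0]
[-0.42, -0.07, 0.0, 0, 0, -4.8, 0]
[-0.49, -0.06, 0.0, 0, 0, -5.6, 0]
[-0.56, -0.05, 0.0, 0, 0, -6.4, 0]
[-0.63, -0.03, 0.0, 0, 0, -7.2, 0]
[-0.7, -0.01, 0.0, 0, 0, -8.0, 0]
[-0.77, 0.01, 0.0, 0, 0, -8.8, 0]
```

apply_moves(
  deltas=[
    [-0.07, -0.02, 0, 0, 0, -0.8, 0],
    [-0.14, -0.04, 0, 0, 0, -1.6, 0],
    [-0.21, -0.06, 0, 0, 0, -2.4, 0],
    [-0.28, -0.06, 0, 0, 0, -3.2, 0],
    [-0.35, -0.07, 0, 0, 0, -4.0, 0],
    [-0.42, -0.07, 0, 0, 0, -4.8, 0],
    [-0.49, -0.06, 0, 0, 0, -5.6, 0],
    [-0.56, -0.05, 0, 0, 0, -6.4, 0],
    [-0.56, -0.05, 0, 0, 0, -6.4, 0],
  ],
)

```text
time: 13.35
ee_pos: [0.4254, 0.1705, 0.0787]
ee_rot: [179.9, -0.2, 80.1]
ft_force: [3.8, 3.0, 0.5]
width: -0.0001
gripper_force: 1.9
```

```bash
python3 - <<'E'
from h import *
s=ctrl.state();print(s['ee_pos'],s['ee_rot'],np.round(s['joint_pos'],1))
p0,y0=drain(170)
print(p0);rows(p0,y0,[drain(f) for f in range(172,184,2)])
E
```

```text
[0.4253564  0.17054851 0.07870627] [ 1.79874560e+02 -1.67509840e-01  8.01357698e+01] [ 18.1  30.6 -52.  121.9  35.4  43.7 -66.7]
[0.42394172 0.16825406 0.08      ]
[-0.03, -0.01, 0.0, 0, 0, -0.4, 0]
[-0.07, -0.02, 0.0, 0, 0, -0.8, 0]
[-0.1, -0.03, 0.0, 0, 0, -1.2, 0]
[-0.14, -0.04, 0.0, 0, 0, -1.6, 0]
[-0.17, -0.05, 0.0, 0, 0, -2.0, 0]
[-0.21, -0.06, 0.0, 0, 0, -2.4, 0]
```

apply_moves(
  deltas=[
    [-0.03, -0.01, 0, 0, 0, -0.4, 0],
    [-0.07, -0.02, 0, 0, 0, -0.8, 0],
    [-0.1, -0.03, 0, 0, 0, -1.2, 0],
    [-0.14, -0.04, 0, 0, 0, -1.6, 0],
    [-0.14, -0.04, 0, 0, 0, -1.6, 0],
  ],
)

```text
time: 13.85
ee_pos: [0.422, 0.1642, 0.0786]
ee_rot: [179.9, -0.1, 88.1]
ft_force: [3.4, 4.3, 1.1]
width: -0.0001
gripper_force: 2.1
```

apply_moves(
  deltas=[
    [-0.02, 0, 0, 0, 0, -0.1, 0],
    [-0.04, -0.01, 0, 0, 0, -0.2, 0],
    [-0.04, -0.01, 0, 0, 0, -0.2, 0],
  ],
)

```text
time: 14.15
ee_pos: [0.4215, 0.1627, 0.0787]
ee_rot: [179.9, -0.2, 89.1]
ft_force: [3.2, 6.2, 1.7]
width: -0.0002
gripper_force: 2.8
```

apply_moves(
  deltas=[
    [-0.02, 0, 0, 0, 0, 0, 0],
    [-0.02, 0, 0, 0, 0, 0, 0],
  ],
)

```text
time: 14.35
ee_pos: [0.4215, 0.1626, 0.0787]
ee_rot: [179.8, -0.3, 89.1]
ft_force: [2.8, 8.2, -0.1]
width: 0.0002
gripper_force: 3.8
```

apply_moves(
  deltas=[
    [-0.02, 0, 0, 0, 0, 0, 0],
    [-0.02, 0, 0, 0, 0, 0, 0],
  ],
)

```text
time: 14.55
ee_pos: [0.4214, 0.1625, 0.0788]
ee_rot: [179.8, -0.4, 89.1]
ft_force: [3.2, 9.3, 0.2]
width: 0.0001
gripper_force: 4.8
```

The force rise with motion ceased says the drain is at its stop. Backing off to verify.

apply_moves(
  deltas=[
    [0.3, 0, 0, 0, 0, 0, 0],
    [0.6, 0, 0, 0, 0, 0, 0],
    [0.9, 0, -0.6, 0, 0, 0, 0],
    [1.1, 0, -1.4, 0, 0, 0, 0],
    [1.2, 0, -2.2, 0, 0, 0, 0],
    [1.2, 0, -2.8, 0, 0, 0, 0],
    [1.2, 0, -2.8, 0, 0, 0, 0],
    [1.2, 0, -2.8, 0, 0, 0, 0],
  ],
)

```text
time: 15.35
ee_pos: [0.421, 0.2178, 0.2177]
ee_rot: [180.0, 0.1, 89.0]
ft_force: [-0.4, -0.7, 0.0]
width: -0.0001
gripper_force: 0.0
```

```bash
python3 - <<'E'
from h import *
s,im,H,S,V=look('w8')
t=ctrl.snapshot('top')
cv2.imwrite('pics/v.png',cv2.vconcat([im[:,:,::-1],cv2.resize(t[120:275,130:400,::-1],(512,294),interpolation=cv2.INTER_CUBIC)])[:600][60:])
E
```

```text
blue [474 352  33  14 244] [0.66032594 0.03229515] 5.625304901636326
```

View pics/v.png

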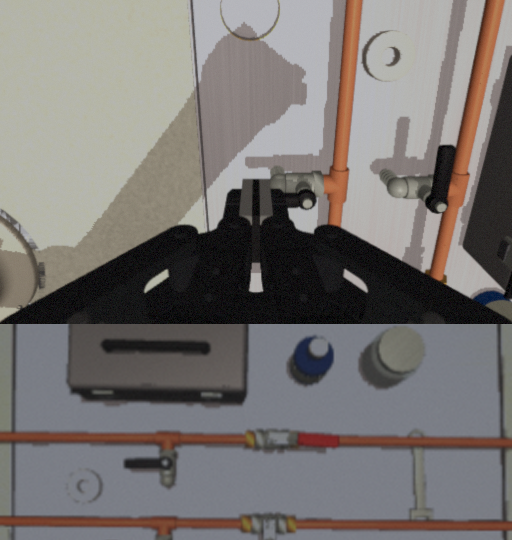

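The lever is partly hidden by the fingers, around (300,200). I'll move further away and measure it in the top and wrist views.

apply_moves(
  deltas=[
    [0.7, 0, 0, 0, 0, 0, 0],
    [1.4, 0, 0, 0, 0, 0, 0],
    [2.1, 0, 0, 0, 0, 0, 0],
    [2.6, 0, 0, 0, 0, 0, 0],
    [2.6, 0, 0, 0, 0, 0, 0],
    [2.6, 0, 0, 0, 0, 0, 0],
    [2.6, 0, 0, 0, 0, 0, 0],
  ],
)

```text
time: 16.15
ee_pos: [0.4232, 0.3469, 0.2166]
ee_rot: [-179.9, 0.1, 89.0]
ft_force: [0.7, 0.6, -0.1]
width: -0.0
gripper_force: 0.0
```

```bash
python3 - <<'E'
from h import *
s,im,H,S,V=look('w9');print(s['ee_pos'],s['ee_rot'])
m=(V<45);m[200:]=m[200:]
t=ctrl.snapshot('top')
Ht,St,Vt=cv2.split(cv2.cvtColor(t,cv2.COLOR_RGB2HSV));r=np.zeros(Vt.shape,bool);r[165:262,185:330]=1
for nm,mm,z in(('blue',(Ht>105)&(Ht<130)&(St>140),.105),('red',((Ht<4)|(Ht>174))&(St>150),.105),('black',Vt<45,.096)):
    for p,st in blobs(mm&r):
        w3=ray('top',p,z)[:,:2];c=w3.mean(0);ev,E=np.linalg.eigh(np.cov((w3-c).T));ax=E[:,1]
        print(nm,st,c.round(4),np.degrees(np.arctan2(ax[1],ax[0]))%180)
a=cv2.resize(im[:,:,::-1],(400,300));b=cv2.resize(t[160:270,180:330,::-1],(400,293),interpolation=cv2.INTER_CUBIC)
cv2.imwrite('pics/v2.png',cv2.vconcat([a,b]))
E
```

```text
[0.42324235 0.34690706 0.21660165] [-1.79905381e+02  1.27306608e-01  8.90470886e+01]
blue [269 240   6  20 109] [ 0.4407 -0.0184] 178.53689319083293
red [287 178  22   7 113] [ 0.6312 -0.0922] 86.54911140331639
black [196 191  20   5  77] [0.5983 0.1656] 89.34341140278863
black [213 237   6  24  92] [0.4416 0.1395] 174.74347802586368
```

View pics/v2.png

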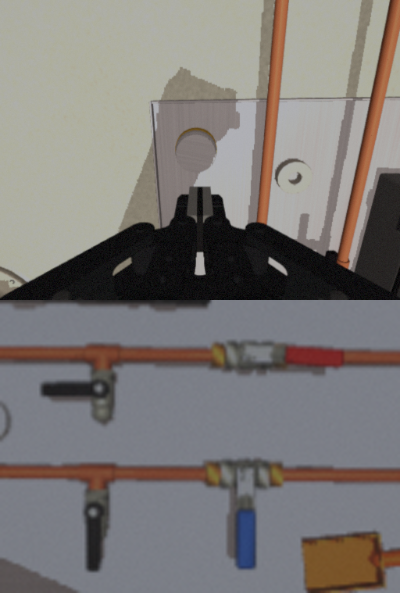

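The top view puts the blue lever at 178.5°, which is good. The drain lever reads 174.7°, possibly a few degrees short. I'll take a closer wrist look from the other side.

apply_moves(
  deltas=[
    [-0.8, 0, 0, 0, 0, 0, 0],
    [-1.6, 0, 0, 0, 0, 0, 0],
    [-2.4, 0, 0, 0, 0, 0, 0],
    [-3.2, 0, 0, 0, 0, 0, 0],
    [-4.0, 0, 0, 0, 0, 0, 0],
    [-4.8, 0, 0, 0, 0, 0, 0],
    [-5.2, 0, 0, 0, 0, 0, 0],
    [-5.2, 0, 0, 0, 0, 0, 0],
    [-5.2, 0, 0, 0, 0, 0, 0],
    [-5.2, 0, 0, 0, 0, 0, 0],
  ],
)

```text
time: 17.25
ee_pos: [0.4195, 0.0894, 0.218]
ee_rot: [180.0, -0.0, 89.1]
ft_force: [-1.1, 0.9, 0.1]
width: -0.0
gripper_force: 0.0
```

```bash
python3 - <<'E'
from h import *
s,im,H,S,V=look('w10');print(s['ee_pos'],s['ee_rot'])
m=(V<40);m[235:]=0
for p,st in blobs(m,200):
    w3=ray('wrist',p,.096,s)[:,:2];c=w3.mean(0);ev,E=np.linalg.eigh(np.cov((w3-c).T));ax=E[:,1]
    pr=(w3-c)@ax;q=(w3-c)@E[:,0]
    bins=np.linspace(pr.min()+.006,pr.max()-.016,12);e=[]
    for a,b in zip(bins[:-1],bins[1:]):
        k=(pr>=a)&(pr<b);e.append(((a+b)/2,q[k].min(),q[k].max()))
    e=np.array(e);base=np.degrees(np.arctan2(ax[1],ax[0]))%180
    n=E[:,0];sg=np.sign(ax[0]*n[1]-ax[1]*n[0])
    print(st,c.round(4),'axis',base,'edges',[base+sg*np.degrees(np.arctan(np.polyfit(e[:,0],e[:,i],1)[0])) for i in(1,2)],np.ptp(pr),np.ptp(q))
p=np.argwhere((H<14)&(S>150)&(V>60))[:,::-1];p=p[(p[:,0]>270)&(p[:,1]<130)&(p[:,0]<400)]
w=ray('wrist',p,.06,s);f=np.polyfit(w[:,1],w[:,0],1);print('pipe',f,len(p),p.min(0),p.max(0))
cv2.imwrite('pics/w10c.png',im[:,:,::-1])
E
```

```text
blue [488 275  24  34 335] [ 0.64981704 -0.01177928] 70.0626186969422
[0.41946424 0.08938552 0.21800933] [ 1.79966735e+02 -1.71284459e-02  8.91404606e+01]
[ 448   56   37   87 1542] [0.5923 0.164 ] axis 87.03134592131252 edges [np.float64(83.74953846527214), np.float64(85.70939464071961)] 0.06781025035647055 0.0209742197942381
[241 115  73  20 923] [0.4318 0.1438] axis 179.825197250193 edges [np.float64(179.76369720228794), np.float64(177.9145616340067)] 0.05976081411749694 0.015460817509974578
pipe [0.03805188 0.49816486] 1362 [333   0] [365 129]
```

View pics/w10.png

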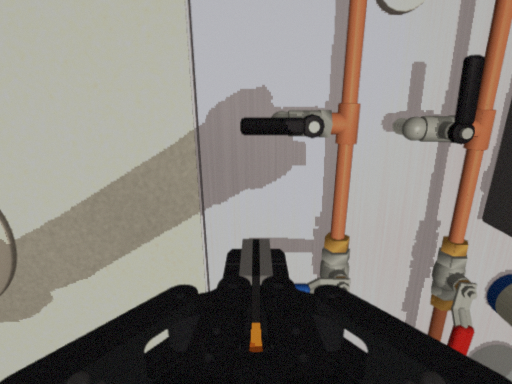

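The wrist view shows the drain lever at (241–314, 115–135), at about 178.9°, in line with its branch. That agrees with the force rise at the stop, and the 174.7° from the top view came from the lever's visible side face. The arm is clear of everything.

```bash
python3 -c "
from bench import ctrl
print(ctrl.sign_off())"
```

```text
the job is handed in; nothing more can be done
None
```

The cold supply lever was pushed round to its stop, square across the pipe, and then its drain lever to its stop in line with the branch; the hot valve and its drain were not touched, and the arm was clear when I handed the job in at about 17 s.

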